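Open the slide-lid spares box

TASK

Open the grey spares box: press lightly on the grip strip of its sliding lid and push the lid out over the low front end of the box until it sticks out far enough to be pinched by its two long edges, then pinch it, draw it straight out and lay it flat in the middle of the notebook. The lid and its grooves are thin, so never bear down on the lid or wrench it, and leave the box, the notebook and the other things standing where they are.

Things in the scene. Friction and masses are not known exactly. Their poses are not given: they have to be found in the camera images.
- spares_box: Grey plastic spares box, 160 x 74 x 55 mm, 0.8 kg, loose on rubber feet, two small fibre adapters inside. Origin: centre of its underside; x along its length to the rear end, z up. The walls rise to z = 55 mm, except the low front wall (-x, with blank paper label). A groove in each long wall holds the lid: floor z = 44, lip over the lid's edge z = 51.5 to 55, inner edges 52 mm apart.
- front_edge (a point): Middle of the top of the box's low front end, level with the underside of the lid (80 mm from the box's centre towards its -x, z = 44 mm); its axes are the box's. The lid slides out over it towards the box's -x.
- box_lid: Sliding lid: smooth aluminium plate 152 (x) x 56 (y) x 4 mm, 0.09 kg. Origin: centre of its underside; axes as the box's. Shut, its origin is at x = -3.5, z = 44 mm of the box, its front edge flush with the front end. Play 1 mm to each side, 3.5 mm upwards; friction in the grooves about 0.25. Held by lips: it cannot be lifted, and is off once drawn 150 mm towards the box's -x.
- grip_strip (a point): Middle of the black ribbed rubber strip (26 x 40 mm) on the lid's rear third, on the top face (lid x = +30, y = 0, z = 4 mm; 48 mm above the table while in the box). A closed fingertip pressing here with 4 to 12 N drags the lid along by friction, more than 40 N may crack it; nothing on the shut lid can be hooked or gripped.
- notebook: Notebook lying closed on the table, brown cover, 210 x 152 x 13 mm (the spiral is 13 mm high, the cover 10 mm), 0.35 kg. Origin: centre of its underside; x along the 210 mm side, y along the 152 mm side.
- power_meter: Yellow and black hand-held meter, 161 x 70 x 32 mm, standing by behind the work. Origin: centre of its underside. Not to be moved.
- cleaner_cassette: Blue cleaner cassette, 66 x 105 x 34 mm, standing by to the left in front. Origin: centre of its underside. Not to be moved.
- tape_roll: Small roll of black tape lying flat, 62 mm across, 19 mm high, standing by behind the notebook. Origin: centre of its underside. Not to be moved.
- fusion_splicer: Black and orange fusion splicer with a tilted screen and a carrying handle, fixed on the table to the left of the box: it fills about 300 mm along its x (from 190 mm before to 105 mm behind its origin), 100 mm to each side in y, and is up to 195 mm high. Origin: on the table under its body. Come to the box from well above. Not part of the job.
Things that resemble listed ones, but are neither listed nor needed, are in the scene too. Of the things shaped like the spares_box, the grey one is meant.

How it is judged (in metres and radians):
On the way, in this order (a step that is already met when the one before it is completed fails the run):
1. the lid overhangs the front end of the box by at least 30 mm, still lying in its grooves (x of box_lid in the frame of spares_box below -0.0335 m and z of box_lid in the frame of spares_box between 0.04 and 0.05 m), for 0.2 s.
2. the lid is drawn straight out and clear of the box (x of box_lid in the frame of spares_box below -0.152 m and z of box_lid in the frame of spares_box above 0.03 m and contact force between the fingers and box_lid above 1 N), for 0.1 s.
At the end, for the whole second after the job is handed in: The lid lies flat (within 0.08 rad, right way up) and at rest on the notebook, its middle within 50 mm of the notebook's middle, released; the box stands upright where it stood, open (horizontal distance between box_lid and notebook below 0.05 m and z of box_lid in the frame of notebook between 0.006 and 0.016 m and angle between box_lid's own z axis and vertical below 0.08 rad and contact force between box_lid and notebook above 0.2 N and linear speed of box_lid below 0.02 m/s and angle between spares_box's own z axis and vertical below 0.1 rad); the robot touches nothing.
It fails at once if the lid is pressed or wrenched against the box with more than 40 N (contact force between box_lid and spares_box above 40 N).
It fails at once if the box is shoved more than 25 mm or tipped (distance of spares_box from where it was at the start of the episode above 0.025 m or angle between spares_box's own z axis and vertical above 0.2 rad).
It fails at once if the notebook is shoved more than 25 mm (distance of notebook from where it was at the start of the episode above 0.025 m).
It fails at once if the meter, the cassette or the tape roll is moved more than 20 mm (distance of any of power_meter, cleaner_cassette, tape_roll from where it was at the start of the episode above 0.02 m).
It also fails if it takes over 58 s, if anything falls off the work surface, if the arm or the gripper's body presses on something with over 40 N, if the wrist force passes 120 N, or if a joint passes its speed limit or range.

ROBOT

A 6-joint arm with a two-finger parallel gripper is mounted at the origin on a cart in front of the work surface, level with it; the furniture and walls round the work are solid. World frame = base frame: x ahead of the robot, y to its left, z up, the work surface at z = 0. Lengths are in mm, angles in rad, forces in N, time in s.
With the tool pointing down it reaches from about 350 to 975 mm from the base axis. Payload 7.1 kg.
Tool frame: the origin (TCP) lies on the front face of the gripper's body, between the roots of the fingers; the fingertips stand 80 mm ahead of it and the grasp point (between the pads) lies 61 mm ahead of it (env.tips_ahead is the distance from the TCP to the fingertips, in mm); z points along the fingers, y is the direction in which the jaws open and shut (so a half turn about z gives the same grasp; the last joint's range is limited). The gripper opens to 88 mm and grips with 3 to 60 N. Pads are 20 mm wide; open, the fingers measure 115 mm over their backs; the gripper's body (75 mm by 178 mm) begins 61 mm behind the grasp point.
Start: joints at [1.19, 0.423, 1.63, -0, 1.089, -0.019], TCP at [221.192, 584.534, 302.675] pointing down, gripper open.
Joint ranges: [-3, 3], [-0.9, 2.11], [0.09, 2.58], [-1.31, 4.45], [0.11, 2.69], [-2.54, 2.54]. Speed limits (rad/s): [2.39, 2.39, 3.01, 3.14, 3.14, 3.14].

INTERFACE

Orientations are given as a unit quaternion [x, y, z, w].
In Python, from station import env, set_gripper, viewer, workorder gives the robot as it stands. Calls block until the motion is done:
- env.reach(position, orientation): joint-space move of the TCP to a pose.
- env.move_l(position, rot=None, rate=150, f_stop=None): straight line of the TCP; rot=None keeps the orientation; rate is the mean speed in mm/s. With f_stop (N) it stops when the force on the tool has changed by that much, and returns True; else False.
- env.move_joints(angles): joint-space move.
- set_gripper(opening): finger opening in mm; the grip force is fixed at half the most; returns when the fingers have stopped.
- env.hold(seconds).
- env.ik(position, orientation): joint angles nearest the present ones, or None.
- env.read_state(): the state.
- viewer.camera(name): name is "scene" or "top"; returns the picture (480x640x3 uint8, blue, green, red); there is no depth.
- viewer.camera_params(name): a dict with "fx", "fy", "cx", "cy" (pixels), "dist" ([k1, k2, p1, p2, k3] as OpenCV has them; the pictures are not rectified), "pose" (4x4, takes a point from camera to world coordinates). Camera axes: x right, y up, looking along -z (the intrinsics and any distortion apply to the point x, -y, -z); pixel columns grow to the right and rows downward; lengths in mm; the calibration is good to about 2 mm. A picture is of the moment at which its call begins. camera_params takes no time and is no camera call.
A pose or a line that the arm cannot do raises env.IKError and nothing moves.
- workorder.sign_off(): hands the job in, once; it reports no verdict.
The state is a dict: "time_s": time; "qpos": joint angles; "dq": joint speeds; "tau": joint torques, N m; "tool_pos": TCP position; "orientation": TCP orientation; "force": force on the tool from outside, world axes, zero at the start; "wrist_torque": the same for the moment, N m; "width": finger opening in mm.
Only numpy, scipy, OpenCV 4.12 (cv2) and the standard library are available. Lean on these libraries where they do the work, as an engineer would, in place of code of your own. Each camera call takes 0.05 s, during which the arm holds its last target. There are 200 camera calls.

## Working session

There is one attempt and no reset: what is moved stays moved. The work goes in short steps, each a Python script; the robot and the scene stay as the last script left them, time stands still between calls to the robot, and variables do not carry over. Pictures are saved under pics/ and viewed, on a budget of 10 in all, crops included, one or two more only if the job needs it, and the job is handed in when it is done.

```bash
mkdir -p pics; cat > h.py <<'E'
import numpy as np, cv2
from station import env,set_gripper,viewer,workorder
from scipy.spatial.transform import Rotation as R
def snap(cam,name,crop=None,size=None):
    im=viewer.camera(cam)
    cv2.imwrite('pics/full_'+name,im)
    if crop: x0,y0,x1,y1=crop; im=im[y0:y1,x0:x1]
    if size: im=cv2.resize(im,size,interpolation=cv2.INTER_CUBIC)
    cv2.imwrite('pics/'+name,im)
def px2w(cam,uv,z):
    p=viewer.camera_params(cam); K=np.array([[p['fx'],0,p['cx']],[0,p['fy'],p['cy']],[0,0,1.]])
    T=np.array(p['pose']); n=cv2.undistortPoints(np.array(uv,float).reshape(-1,1,2),K,np.array(p['dist'],float)).reshape(-1,2)
    d=np.c_[n[:,0],-n[:,1],-np.ones(len(n))]@T[:3,:3].T; o=T[:3,3]
    return o+d*((np.broadcast_to(z,len(n))-o[2])/d[:,2])[:,None]
def quat(yaw):  # tool down, tool y (jaws) at world angle yaw+90deg
    return (R.from_euler('z',yaw)*R.from_euler('x',np.pi)).as_quat()
E
python3 - <<'E'
from h import *
snap('top','top.png'); snap('scene','scene.png')
for c in('top','scene'): p=viewer.camera_params(c); print(p)
s=env.read_state(); print(s['time_s'],s['orientation'],s['width'],s['force'])
E
```

```text
{'fx': 550.6022278318325, 'fy': 550.6022278318325, 'cx': 320.0164864831796, 'cy': 243.6912187084701, 'dist': array([-0.02660329,  0.        ,  0.        ,  0.        ,  0.        ]), 'pose': array([[-2.71904573e-02,  9.83455545e-01, -1.79097378e-01,
         3.62041182e+02],
       [-9.99495633e-01, -2.38064373e-02,  2.10174524e-02,
         5.54561442e+01],
       [ 1.64060595e-02,  1.79578522e-01,  9.83606830e-01,
         1.34892580e+03],
       [ 0.00000000e+00,  0.00000000e+00,  0.00000000e+00,
         1.00000000e+00]])}
{'fx': 580.4288224938944, 'fy': 580.4288224938944, 'cx': 324.3584125809734, 'cy': 247.1561839887019, 'dist': array([-0.14714777,  0.        ,  0.        ,  0.        ,  0.        ]), 'pose': array([[ 4.60284827e-01,  5.48910515e-01, -6.97735712e-01,
        -6.88370476e+02],
       [-8.87758213e-01,  2.80323520e-01, -3.65108311e-01,
        -6.10949245e+02],
       [-4.82006021e-03,  7.87474425e-01,  6.16328481e-01,
         1.15662380e+03],
       [ 0.00000000e+00,  0.00000000e+00,  0.00000000e+00,
         1.00000000e+00]])}
0.1 [ 1.79915068e-01  9.83681918e-01 -6.57888417e-04 -1.38108668e-04] 87.8021032330531 [ 0.1907547  -0.735741    0.12197315]
```

View pics/top.png

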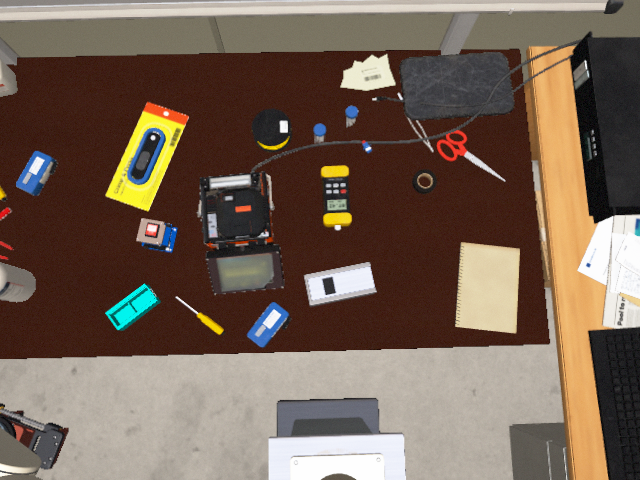

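View pics/scene.png

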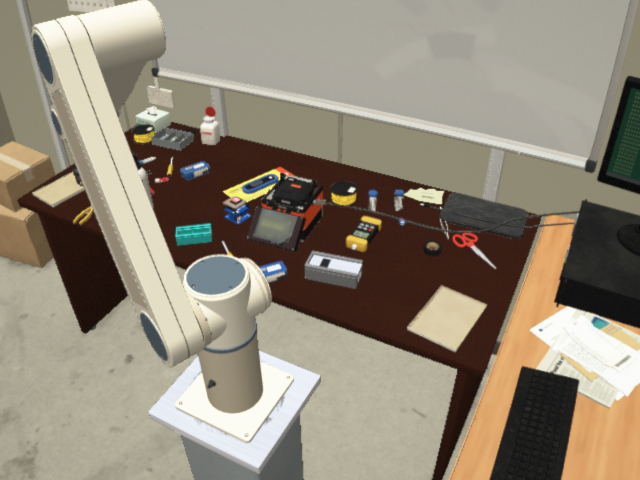

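Candidates, by top-picture pixel:
- **Box:** grey at (340,284) or teal at (133,307). The grey one is meant.
- **Notebook:** tan at (488,287), or another at the far left, scene (65,190). I choose (488,287), with the tape roll behind it at (425,182).

The black strip at (328,286) puts the box's rear on the image left, so the front faces right. I'll check this in a crop.

```bash
python3 - <<'E'
import cv2
a=cv2.imread('pics/full_top.png')[250:320,290:390]; b=cv2.imread('pics/full_scene.png')[240:300,290:375]
a=cv2.resize(a,(600,420),interpolation=cv2.INTER_CUBIC)
cv2.imwrite('pics/c1.png',a)
cv2.imwrite('pics/c2.png',cv2.resize(b,None,fx=7,fy=7,interpolation=cv2.INTER_CUBIC))
E
```

```text
(no output)
```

View pics/c1.png

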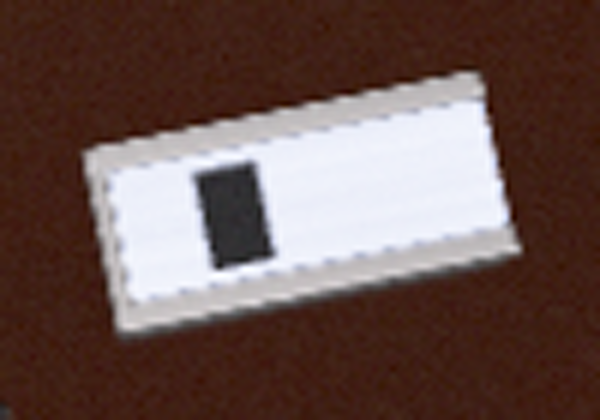

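View pics/c2.png

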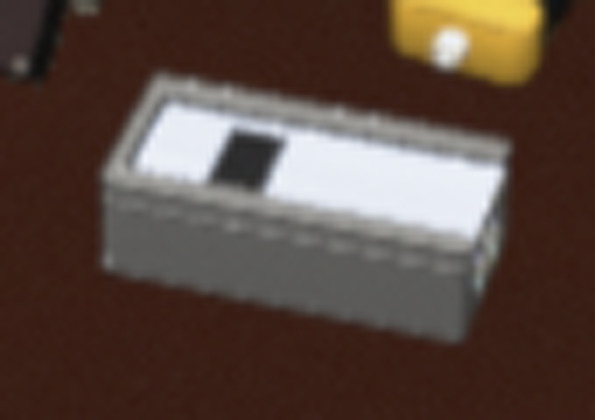

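The crop shows the grey box, its rear wall at the left and the lid open towards the right (front). The strip is at crop (235,215). Now to compute positions.

```bash
python3 - <<'E'
from h import *
f=lambda l:[(290+(x+.5)/6-.5,250+(y+.5)/6-.5) for x,y in l]
B=px2w('top',f([(85,150),(121,329),(480,72),(519,246)]),55); S=px2w('top',f([(195,173),(255,162),(274,257),(214,269)]),48)
print(B.round(1),B.mean(0).round(1)); print(S.mean(0).round(1))
d=(B[0]+B[1]-B[2]-B[3])[:2]; yaw=np.arctan2(d[1],d[0]); print('yaw',yaw,np.linalg.norm(d)/2,np.linalg.norm(B[0]-B[1]))
d=(S[0]+S[3]-S[1]-S[2])[:2]; print('strip yaw',np.arctan2(d[1],d[0]))
c=B.mean(0)[:2]; ax=np.array([np.cos(yaw),np.sin(yaw)]); print('strip from box',c+26.5*ax)
g=lambda l:[(290+(x+.5)/7-.5,240+(y+.5)/7-.5) for x,y in l]
B2=px2w('scene',g([(160,75),(106,180),(512,148),(474,246)]),55); print('scene',B2.round(1),B2.mean(0).round(1))
N=px2w('top',[(461,242),(520,247),(516,333),(456,327)],10); print('nb',N.round(1),N.mean(0).round(1))
E
```

```text
[[ 524.4   68.3   55. ]
 [ 453.7   55.8   55. ]
 [ 551.5  -88.9   55. ]
 [ 482.1 -101.3   55. ]] [502.9 -16.5  55. ]
[497.9   9.9  48. ]
yaw 1.7457948676117143 159.57986840492146 71.75575045680634
strip yaw 1.7349066311888133
strip from box [498.31082646   9.55216322]
scene [[ 528.4   67.    55. ]
 [ 454.9   53.4   55. ]
 [ 552.5  -90.8   55. ]
 [ 487.  -103.3   55. ]] [505.7 -18.4  55. ]
nb [[ 601.6 -324.1   10. ]
 [ 585.4 -471.5   10. ]
 [ 374.3 -442.3   10. ]
 [ 392.9 -296.7   10. ]] [ 488.6 -383.7   10. ]
```

```bash
cat >> h.py <<'E'
yaw=1.742; Q=quat(yaw); bx=np.array([np.cos(yaw),np.sin(yaw),0]); by=np.array([-np.sin(yaw),np.cos(yaw),0])
C=np.array([503.5,-17.,0])
def st(): s=env.read_state(); return s['time_s'],np.array(s['tool_pos']),np.array(s['force'])
def rep(m=''): t,p,f=st(); print(m,round(t,2),p.round(1),f.round(2),round(env.read_state()['width'],1))
E
python3 - <<'E'
from h import *
G=C+26.5*bx
s=env.read_state()
env.move_l([221,500,400],rate=250); 
env.reach(G+[0,0,300],Q); set_gripper(0); rep()
print(np.round(env.read_state()['qpos'],2))
env.move_l(G+[0,0,143],rate=150); env.hold(.3); rep('above')
hit=env.move_l(G+[0,0,122],rate=12,f_stop=5); rep(hit); env.hold(.2); rep()
E
```

```text
4.17 [499.    9.1 300. ] [-0.03  0.6  -0.18] 0.4
[-0.01  0.24  1.91 -0.    0.99 -0.18]
above 5.67 [499.2   9.1 143.5] [-0.75 -0.69  0.5 ] 0.2
True 6.83 [499.    9.1 128.3] [-0.12  0.12  6.29] 0.6
 7.03 [499.    9.1 128.4] [-1.1  -0.1   5.72] 0.6
```

```bash
python3 - <<'E'
from h import *
t,p,f=st(); p0=p.copy(); z=p[2]-.1
for k in range(1,15):
    t=p0-bx*5*k; t[2]=z
    env.move_l(t,rate=30)
    F=np.mean([st()[2] for _ in range(3)],0)
    if k%2==0 or not 4<F[2]<11: print(k,round(z,2),F.round(1),st()[1].round(1))
    if F[2]>20: break
    z-=np.clip((7.5-F[2])*.05,-.4,.3)
rep()
snap('top','t2.png',(280,240,400,330),(800,600))
E
```

```text
1 128.25 [ 0.8 -1.7  2.1] [500.2   3.9 128.4]
2 127.98 [0.9 0.1 6.2] [501.2  -0.9 128.3]
4 127.9 [ 0.6 -1.   6.7] [502.9 -10.8 128.3]
6 127.82 [-0.8 -1.3  7.6] [504.7 -20.6 128.3]
8 127.82 [-0.2 -1.   8.5] [506.4 -30.5 128.3]
10 127.86 [-0.2 -0.8  7.3] [508.  -40.4 128.3]
12 127.87 [-0.6 -0.6  7.3] [509.7 -50.2 128.3]
14 127.84 [-0.2 -0.1  6.5] [511.4 -60.1 128.3]
 11.47 [511.4 -60.1 128.3] [-0.23 -0.12  6.46] 0.6
```

View pics/t2.png

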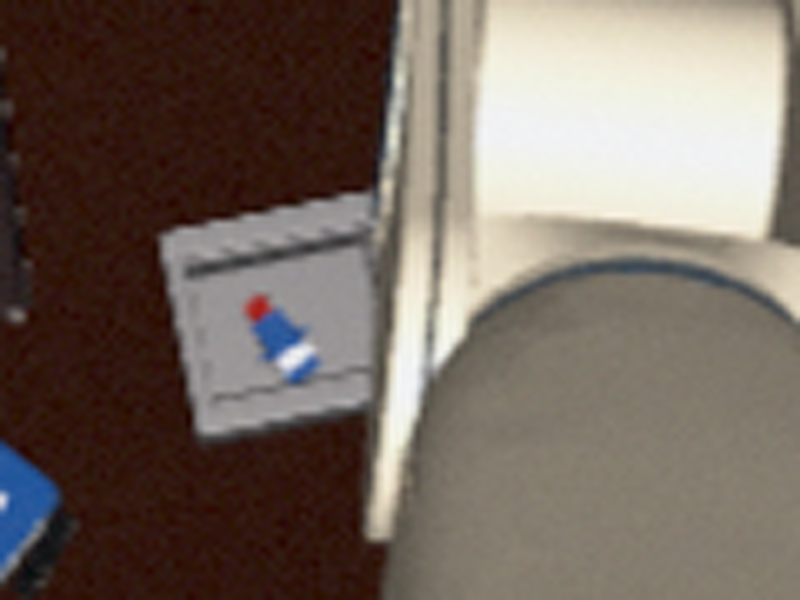

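The lid has slid back from the rear wall and left a gap, with an adapter visible at (285,340). The box's rear corner is unmoved at (162,237). Next: lift, open and look at the overhang.

```bash
python3 - <<'E'
from h import *
p=st()[1]
env.move_l(p+[0,0,60],rate=120)
P=C-117*bx
env.move_l(P+[0,0,230],rate=150); set_gripper(88); rep()
snap('scene','s3.png',(290,220,410,310),(800,600))
E
```

```text
14.25 [ 523.4 -132.3  230. ] [ 0.14 -0.72  0.51] 87.7
```

View pics/s3.png

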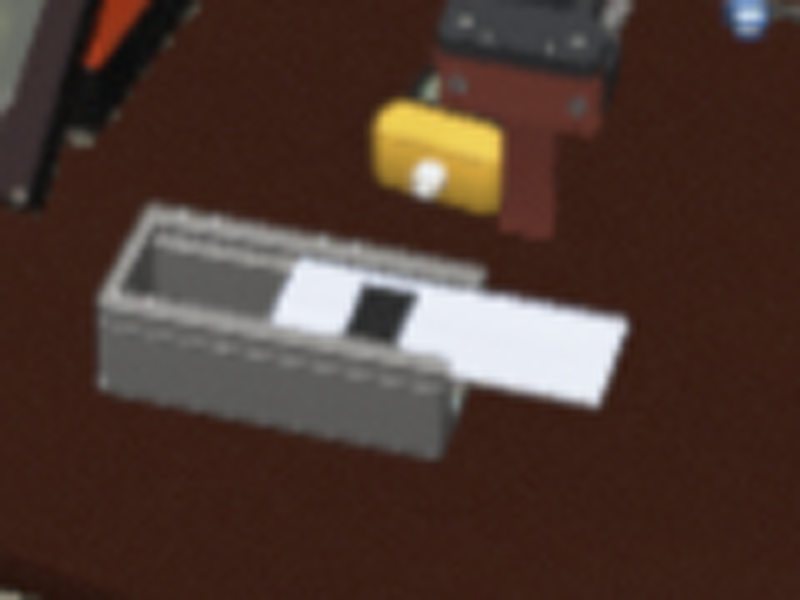

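The lid overhangs well: its front corners are at crop (628,318) and (602,405), and the box is in place.

```bash
python3 - <<'E'
from h import *
s=120/800
L=px2w('scene',[(290+x*s-.4,220+y*s-.4) for x,y in [(628,318),(602,405)]],48)-[1.5,0,0]
m=L.mean(0); d=(L[0]-L[1])[:2]
print(L.round(1),np.linalg.norm(d),'box x,y of front:',(m-C)@bx,(m-C)@by)
P=C-117*bx+by*np.clip((m-C)@by,-3,3)*.5
env.move_l(P+[0,0,150],rate=150)
print(env.move_l(P+[0,0,46+61],rate=60,f_stop=8)); rep('down')
set_gripper(40); env.hold(.2); rep('grip')
E
```

```text
[[ 559.3 -156.1   48. ]
 [ 500.  -168.9   48. ]] 60.66800628042887 box x,y of front: -147.8277048746719 -0.9789203772974914
False
down 15.85 [ 524.  -132.2  107. ] [ 0.33 -0.47 -0.62] 88.2
grip 16.66 [ 524.  -132.2  107. ] [ 0.07 -0.15  0.74] 55.4
```

```bash
python3 - <<'E'
from h import *
p=st()[1]
for k in (10,30,60,100):
    h=env.move_l(p-bx*k,rate=50,f_stop=15); rep(h)
    if h: break
else:
    env.hold(.3); env.move_l(p-bx*100+[0,0,60],rate=80); rep('up')
snap('scene','s4.png',(300,200,500,350),(800,600))
E
```

```text
False 17.01 [ 525.8 -142.6  107. ] [-0.22 -0.61  0.26] 55.5
False 17.56 [ 529.1 -162.1  107. ] [-1.26 -0.86 -0.75] 55.3
False 18.31 [ 534.1 -191.4  107. ] [-0.   -0.23 -0.69] 55.6
False 19.26 [ 540.9 -230.6  107. ] [ 0.73  0.59 -0.52] 55.4
up 20.46 [ 540.8 -230.6  166.8] [ 0.51 -0.38 -1.05] 55.3
```

View pics/s4.png

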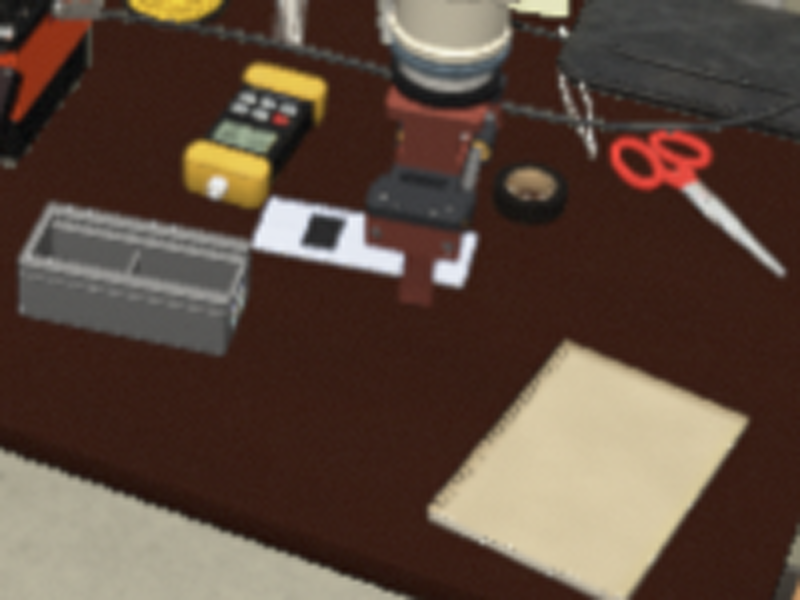

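The lid is held level and clear, the box is empty-topped in place, and the notebook's corners are at crop (568,342), (748,420) and (432,513). The fingertips reach 19 mm below the pinch point. So I'll turn the lid along the notebook's long side, tilt its rear end slightly down so that touches first, then release.

```bash
python3 - <<'E'
from h import *
N2=px2w('scene',[(300+x/4,200+y/4) for x,y in [(568,342),(748,420),(432,513)]],10); print(N2.round(1),(N2[1]+N2[2])/2)
N=np.array([488.6,-383.7,0]); N[:2]=(N[:2]*2+((N2[1]+N2[2])/2)[:2])/3; print(N)
y2=-.13; ax=np.array([np.cos(y2),np.sin(y2),0]); th=.15
q=(R.from_euler('z',y2)*R.from_euler('y',th)*R.from_euler('x',np.pi)).as_quat()
g=N-45*ax
T=g+61*np.sin(th)*ax
print(env.ik(T+[0,0,180],q))
env.move_l(T+[0,0,190],quat(y2),rate=70); rep('over')
env.move_l(T+[0,0,130],q,rate=60); env.hold(.3); rep('tilt')
h=env.move_l(T+[0,0,92.5],rate=25,f_stop=3); rep(h)
snap('scene','s5.png',(390,240,510,330),(800,600))
E
```

```text
[[ 604.6 -327.9   10. ]
 [ 582.9 -471.7   10. ]
 [ 394.6 -300.5   10. ]] [ 488.73310091 -386.1262213    10.        ]
[ 488.64436697 -384.50874043    0.        ]
[-0.68716712  0.57560083  1.71423636 -0.09520075  0.98143457  1.07171085]
over 23.15 [ 453.1 -379.7  190. ] [ 1.14  0.13 -0.34] 55.2
tilt 24.6 [ 453.1 -380.   130.3] [-0.37  0.17 -1.75] 55.3
False 26.25 [ 453.1 -379.9   92.7] [-0.42  0.12 -0.76] 55.5
```

View pics/s5.png

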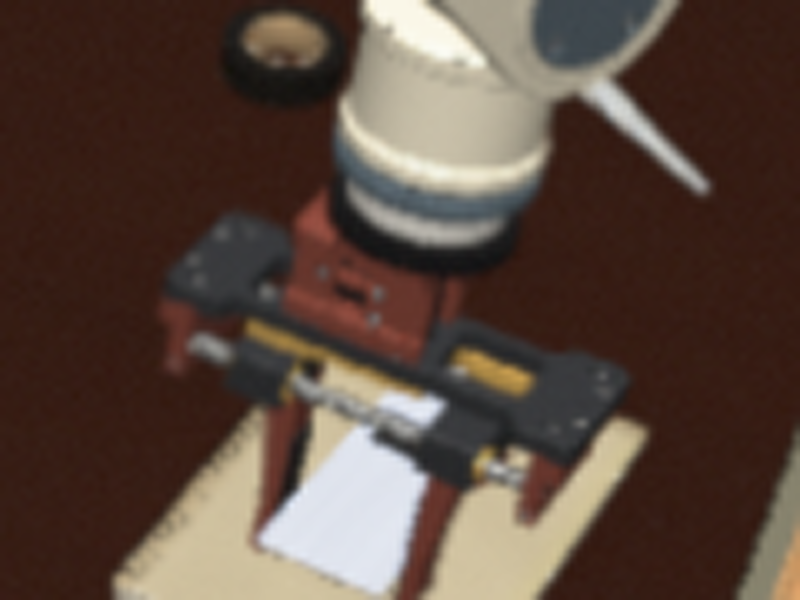

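The lid is held along the notebook with its rear end down and clear of the spiral. Releasing.

```bash
python3 - <<'E'
from h import *
set_gripper(66); env.hold(.3); rep(); set_gripper(80); p=st()[1]
env.move_l(p+[0,0,60],rate=60); env.move_l([330,-100,330],rate=200); env.hold(.3); rep()
snap('top','t6.png',(440,210,560,300+0),(800,600)); im=viewer.camera('top')
import cv2; cv2.imwrite('pics/t6.png',cv2.resize(im[235:340,440:540],(600,630),interpolation=cv2.INTER_CUBIC)[:600])
snap('scene','s6.png',(280,200,500,365),(800,600))
E
```

```text
27.01 [ 453.1 -379.9   92.5] [-0.18  0.45 -0.04] 66.1
 30.82 [ 330.  -100.2  329.8] [ 0.    0.02 -0.96] 79.7
```

View pics/t6.png

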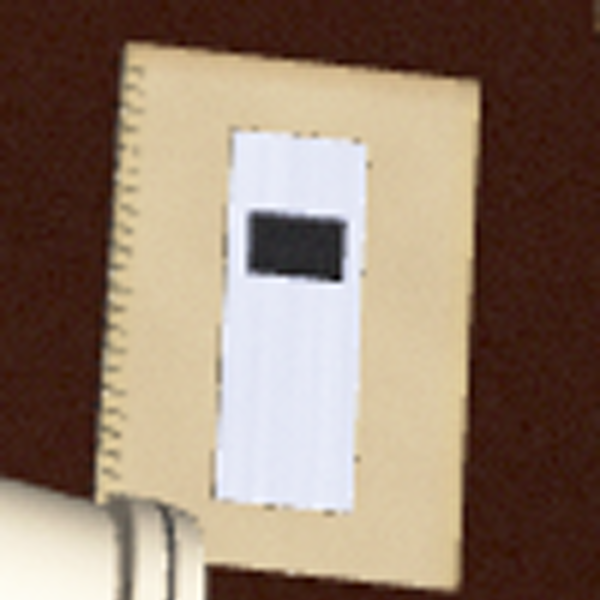

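View pics/s6.png

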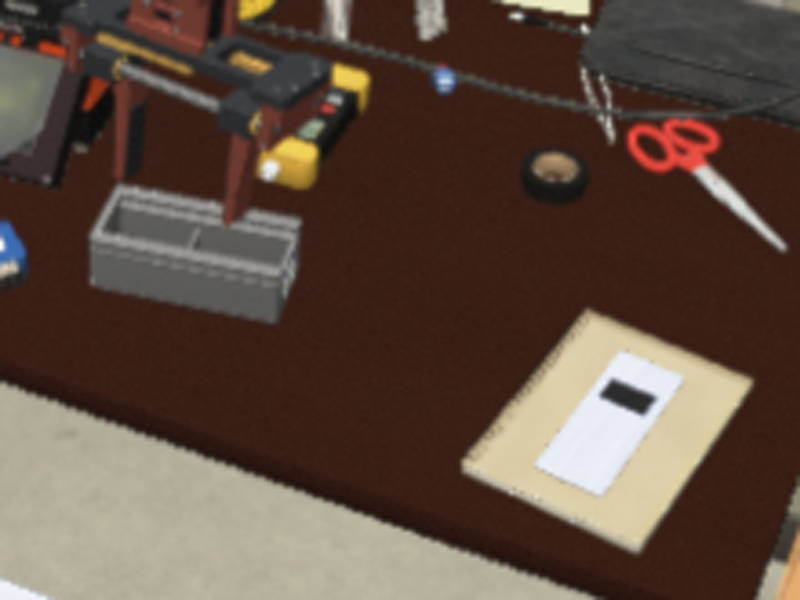

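The lid lies flat, its middle at (291,322) in the top crop against the notebook's at about (288,315). The box is open and in place, and the arm is clear.

```bash
python3 -c "
from h import *
rep(); print(workorder.sign_off())"
```

```text
30.98 [ 330.  -100.1  329.9] [-0.55 -0.56 -0.48] 80.0
the job is handed in; nothing more can be done
None
```

The grey spares box is open, the lid is lying flat in the middle of the notebook, and the job is handed in at about 31 s. The sign-off gives no verdict, so what follows is from my own readings and pictures.

- **Pushing:** I pressed on the grip strip with about 2 to 8.5 N and pushed the lid out about 70 mm. The first 5 mm step was light, about 2 N.
- **Drawing out:** I pinched the lid by its long edges (the fingers closed to 55 mm) and drew it straight out 100 mm. The force on the tool stayed under 2 N.
- **Laying down:** I turned the lid along the notebook's long side and lowered it with the rear end slightly down. The force stop never triggered, so I let it go from a small height: the rear edge was within about 3 mm of the cover, and the front dropped about 2 cm.
- **Last check:** In the final pictures the lid's middle is within a few mm of the notebook's middle. The box and notebook look undisturbed, as do the meter and the tape roll. The blue cassette was only partly in view, and the arm never went near it. Nothing I checked failed or disagreed.

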